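Fit the seed-metering plate to the tray seeder

TASK

Swing up the red spring finger that holds the green-handled seed plate on its drying stand, then draw that plate out, slide it handle-up into the leaning slot of the tray seeder until it is fully home on the slot's floor, and let go of it. Leave the finger standing up, and leave the orange plate, its finger and everything else on the table undisturbed.

Things in the scene. Friction and masses are not known exactly. Their poses are not given: they have to be found in the camera images.
- plate_green: Loose perforated aluminium seed plate, 120 g. Blade 6 mm thick (x), 110 wide (y), 90 long (z); green handle tab on its upper edge, 12 thick (x) and 26 wide (y), both centred, up to z = 136 mm; the rest of that edge is bare shoulder. Origin: middle of the blade's lower edge. To be fitted. On the stand z points up the slope, x away from the back board and upwards.
- plate_orange: Loose perforated aluminium seed plate, 120 g. Blade 6 mm thick (x), 110 wide (y), 90 long (z); orange handle tab on its upper edge, 12 thick (x) and 26 wide (y), both centred, up to z = 136 mm; the rest of that edge is bare shoulder. Origin: middle of the blade's lower edge. To be left alone.
- stand_a: Fixed drying stand of the green plate, base 120 x 186 x 12 mm, origin at its underside. White back board leans 0.52 rad from vertical, top towards -x. The plate's foot stands at x +35, z +30 mm in a channel (far lip 11 mm up the slope, 3 mm side play). Board ends 72 mm up the slope: the handle is free on both faces. Finger post at y +98, 104 mm up the slope.
- stand_b: Fixed drying stand of the orange plate, base 120 x 186 x 12 mm, origin at its underside. White back board leans 0.52 rad from vertical, top towards -x. The plate's foot stands at x +35, z +30 mm in a channel (far lip 11 mm up the slope, 3 mm side play). Board ends 72 mm up the slope: the handle is free on both faces. Finger post at y +98, 104 mm up the slope.
- finger_a (a joint): Spring finger of stand_a (green plate's), rad. 0: bar lies on the plate's shoulder, plate cannot be drawn up. It swings up in the plate's plane to 1.75 and stays there. Over-centre spring: below 0.8 it presses down (about 5 N at the paddle to lift slowly, more if fast), past 0.8 it snaps up by itself.
- finger_a_pivot (a point): Hinge of the green plate's red finger, in the middle of its 10 x 10 mm bar; y +98, z +95 mm in the resting plate's frame. Axes turn with the finger and at joint 0 equal those of the resting plate; x is the hinge axis and the finger rises by turning about -x.
- finger_a_grip (a point): Centre of the red paddle at the finger's free end, (0, -61, +24) mm from the pivot in the finger's axes. The paddle is 12 mm thick (x), 22 wide (y) and stands 37 mm above the bar; it can be pinched across its thickness.
- finger_b (a joint): Spring finger of stand_b (orange plate's), rad. 0: bar lies on the plate's shoulder, plate cannot be drawn up. It swings up in the plate's plane to 1.75 and stays there. Over-centre spring: below 0.8 it presses down (about 5 N at the paddle to lift slowly, more if fast), past 0.8 it snaps up by itself.
- seeder: Fixed green tray seeder, origin at its underside: base 170 x 160 x 20 mm (x -65 to +105); hopper with white tub on its far side, x 30 to 106, y +-65, 107 mm high. The leaning slot is on its near side.
- slot: Seeder's steel slot, leaning 0.45 rad from vertical, top towards the seeder's -x. Origin: middle of its floor. z points up along the slot, x its thickness (10 mm inside), y its width (115 inside). Walls 60 mm deep, then yellow lips flare out to z = 73 mm. With the plate home (either face forward) its z and y axes lie along these and its origin on the floor; 30 mm of blade stands out of the walls.
- seed_pot: Loose terracotta pot, 48 mm across, 45 mm high, bystander near the green plate's stand; origin at its underside.
- seed_jar: Loose glass jar, 60 mm across, 85 mm high, bystander; origin at its underside.
- mist_bottle: Loose blue bottle, 64 mm across, 170 mm high, bystander; origin at its underside.
- measure_cup: Loose white cup, 72 mm across, 80 mm high, bystander in front of the seeder; origin at its underside.
- label_tin: Loose small steel tin, 44 mm across, 40 mm high, bystander near the orange plate's stand; origin at its underside.
There are look-alikes about, which are no part of the job. Leave any purple look-alike of the plate_green alone.

How it is judged:
On the way, in this order (a step that is already met when the one before it is completed fails the run):
1. the green plate's finger stands up while the plate is still in its place on the stand (value of joint finger_a above 1.4 rad and distance of plate_green from where it was at the start of the episode below 0.012 m), for 0.2 s.
2. the green plate has been drawn clear of the stand (distance of plate_green from where it was at the start of the episode above 0.07 m), for 0.1 s.
At the end, for the whole second after the job is handed in: Green plate handle-up in the slot, lower-edge middle within 6 mm of the slot floor's middle, axes within 0.10 rad of the slot's, at rest; its finger above 1.4 rad; orange plate within 12 mm of its start, its finger under 0.15 rad; each bystander within 30 mm of its start (distance between plate_green and slot below 0.006 m and angle between the z axis of plate_green and the z axis of slot, either way round below 0.1 rad and angle between the y axis of plate_green and the y axis of slot, either way round below 0.1 rad and value of joint finger_a above 1.4 rad and linear speed of plate_green below 0.02 m/s and value of joint finger_b below 0.15 rad and distance of plate_orange from where it was at the start of the episode below 0.012 m and distance of each of seed_pot, seed_jar, mist_bottle, measure_cup, label_tin from where it was at the start of the episode below 0.03 m); the robot touches nothing.
It fails at once if the orange plate is disturbed or its finger lifted (distance of plate_orange from where it was at the start of the episode above 0.015 m or value of joint finger_b above 0.25 rad).
It fails at once if a bystander is knocked about (moved more than 40 mm) (distance of any of seed_pot, seed_jar, mist_bottle, measure_cup, label_tin from where it was at the start of the episode above 0.04 m).
It also fails if it takes over 59 s, if anything falls off the work surface, if the arm or the gripper's body presses on something with over 40 N, if the wrist force passes 120 N, or if a joint passes its speed limit or range.

ROBOT

A 6-joint arm with a two-finger parallel gripper is mounted at the origin on the work surface. World frame = base frame: x ahead of the robot, y to its left, z up, the work surface at z = 0. Lengths are in m, angles in rad, forces in N, time in s.
With the tool pointing down it reaches from about 0.425 to 0.95 m from the base axis. Payload 14.7 kg.
Tool frame: the origin (TCP) lies on the front face of the gripper's body, between the roots of the fingers; the fingertips stand 73 mm ahead of it and the grasp point (between the pads) lies 54 mm ahead of it; z points along the fingers, y is the line along which they close (so a half turn about z gives the same grasp; the last joint's range is limited). The gripper opens to 85 mm and grips with 20 to 120 N. Pads are 22 mm wide; open, the fingers measure 114 mm over their backs; the gripper's body (76 mm by 85 mm) begins 54 mm behind the grasp point. The pads swing forward as they close: fully open they stand 13 mm farther back than shut.
Start: joints at [1.086, 0.48, 1.596, -0, 1.065, -0.047], TCP at [0.276, 0.589, 0.304] pointing down, gripper open.
Joint ranges: [-2.75, 2.75], [-0.82, 2.05], [0.23, 2.67], [-1.56, 4.7], [0.09, 2.69], [-2.92, 2.92]. Speed limits (rad/s): [1.89, 1.89, 2.39, 3.01, 3.01, 3.01].

INTERFACE

Orientations are given as a unit quaternion [x, y, z, w].
In Python, from station import robot gives the robot as it stands.
- The arm moves only by the tool drive_tool, never from a script. Its arguments are lists of equal length, an entry for each row: "travel": the shift along the tool's x, y, z in cm, a list of three; "rot": the turn, a rotation vector about the tool's x, y, z in rad, a list of three; "grip": the closure, from -1 (fully open) to 1 (shut). In form: {"travel": [[dx, dy, dz], ...], "rot": [[rx, ry, rz], ...], "grip": [grip, ...]}. A call has exactly 8 rows; each row shifts and turns the commanded pose from where the row before left it, along the tool's axes as they then stand; what a row does not reach is not made up. A row lasts 1/8 s, in which the tool goes at most 62.5 mm and 10.7 degrees, less where a joint would pass 70% of its speed; a pose out of reach is approached as far as the arm can. A call with a gripper value outside its range is refused whole. The fingers move at their own pace and stop on an object; "grip_force" is the grip in N (left out, the last holds). Time passes only in rows, so rows that do not move let the fingers close, or fill a call up. It gives the time, the measured TCP pose, the force, the opening and the grip force at its end, in the units of the state.
- robot.read_state(): the state, without advancing time (a new reading comes with each control period).
- robot.capture(name): name is "scene" or "top"; returns (picture, depth): 480x640x3 uint8, red, green, blue; 480x640 float32, m along the optical axis (not along the pixel's ray), 0 where there is no reading.
- robot.calibration(name): a dict with "fov_y" (degrees; the focal length in pixels is half the picture's height over the tangent of half this angle, whatever the lens; pixels are square), "cx", "cy" (the principal point, pixels), "world_from_camera" (4x4, takes a point from camera to world coordinates). Camera axes: x right, y up, looking along -z (the intrinsics and any distortion apply to the point x, -y, -z); pixel columns grow to the right and rows downward; lengths in m; the calibration is good to about 2 mm. A picture is of the moment at which its call begins. calibration takes no time and is no camera call.
- robot.job_done(): hands the job in; it is judged then, once.
The state is a dict: "time_s": time; "joints": joint angles; "joint_vel": joint speeds; "tau": joint torques, N m; "ee_pos": TCP position; "orientation": TCP orientation; "ft_force": force on the tool from outside, world axes, zero at the start; "ft_torque": the same for the moment, N m; "width": opening from 0.0 (shut) to 1.0 (fully open); "gripper_force": force on a finger pad.
Only numpy, scipy, OpenCV 4.12 (cv2) and the standard library are available. Lean on these libraries where they do the work, as an engineer would, in place of code of your own. Each camera call takes 0.05 s, during which the arm holds its last target. There are 200 camera calls.

## Working session

There is one attempt and no reset: what is moved stays moved. The work goes in short steps, Python scripts to look and compute and a tool call to move; the robot and the scene stay as the last step left them, time stands still between calls to the robot, and variables do not carry over. Pictures are saved under pics/ and viewed, at most 10 in all, crops included, and the job is handed in when it is done.

Besides the shell and the picture viewer there is one more tool, called after ">>>" as name(argument=value, ...), one argument or row to a line, values as JSON. drive_tool: Moves the arm, as the interface text tells. Its arguments: {"type":"object","properties":{"travel":{"type":"array"},"rot":{"type":"array"},"grip":{"type":"array"},"grip_force":{"type":"number"}},"required":["travel","rot","grip"]}

```bash
ls; mkdir -p pics; python3 - <<'E'
from station import robot
import cv2,numpy as np
for n in("scene","top"):
    p,d=robot.capture(n); c=robot.calibration(n); print(n,c)
    np.savez(f"{n}0.npz",p=p,d=d)
    cv2.imwrite(f"pics/{n}0.png",p[:,:,::-1])
print(robot.read_state())
E
```

```text
pics
scene {'fov_y': 57.38800238132887, 'cx': 322.76785850069587, 'cy': 237.9782261404078, 'world_from_camera': array([[ 0.78268758, -0.39101693,  0.4842581 ,  1.06750736],
       [ 0.62229213,  0.50705178, -0.59636481, -0.48925791],
       [-0.0123552 ,  0.76811734,  0.64018989,  0.66783149],
       [ 0.        ,  0.        ,  0.        ,  1.        ]])}
top {'fov_y': 42.110608117765054, 'cx': 327.50563788909983, 'cy': 236.77871382833763, 'world_from_camera': array([[-0.00605381,  0.99099929, -0.13373014,  0.51405402],
       [-0.99992988, -0.00736028, -0.00927719,  0.03570914],
       [-0.01017798,  0.1336646 ,  0.99097436,  1.32720139],
       [ 0.        ,  0.        ,  0.        ,  1.        ]])}
{'time_s': 0.1, 'joints': array([ 1.08640222e+00,  4.80749257e-01,  1.59680850e+00,  5.15329455e-06,
        1.06510133e+00, -4.65897670e-02]), 'joint_vel': array([-0.0009187 , -0.00142193,  0.00025901, -0.00119929,  0.00011841,
       -0.00199351]), 'tau': array([ 9.57615193e-04, -9.52247500e+01, -4.31048334e+01, -3.05710355e-04,
        5.24385221e-03,  5.02708599e-05]), 'ee_pos': array([0.27540751, 0.58845082, 0.3033503 ]), 'orientation': array([ 2.17159310e-01,  9.76136030e-01, -5.13945991e-04, -1.42082765e-04]), 'ft_force': array([ 0.11991218,  0.13350122, -0.12876941]), 'ft_torque': array([0.0504638 , 0.00983319, 0.03580088]), 'gripper_force': 0.0, 'width': 0.9968192916536973}
```

View pics/scene0.png

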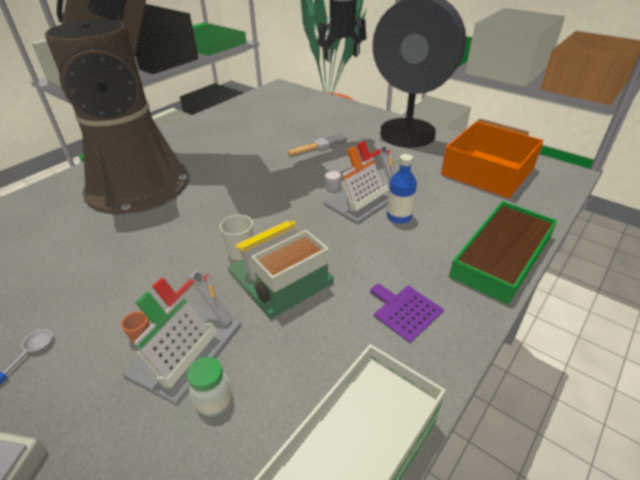

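View pics/top0.png

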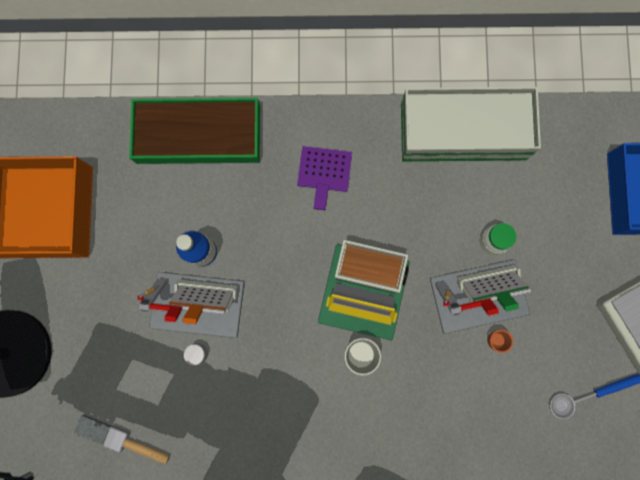

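The scene view shows the green handle at (152,308) with its red paddle at (165,290), and the seeder's yellow lip at (265,235). In the top view the green handle is at (510,300), the paddle at (490,307), and the slot lips at (362,305) with the cup close by at (363,355).

```bash
cat > h.py <<'E'
import numpy as np,cv2
from station import robot
from scipy.spatial.transform import Rotation as R
def cloud(n,d):
    c=robot.calibration(n); f=240/np.tan(np.radians(c["fov_y"]/2)); T=c["world_from_camera"]
    v,u=np.mgrid[:480,:640]
    P=np.stack([(u-c["cx"])/f*d,-(v-c["cy"])/f*d,-d],-1)
    return P@T[:3,:3].T+T[:3,3]
def proj(n,X):
    c=robot.calibration(n); f=240/np.tan(np.radians(c["fov_y"]/2)); T=c["world_from_camera"]
    q=(np.atleast_2d(X)-T[:3,3])@T[:3,:3]
    return np.c_[c["cx"]+f*q[:,0]/-q[:,2], c["cy"]-f*q[:,1]/-q[:,2]]
E
python3 - <<'E'
from h import *
np.set_printoptions(precision=4,suppress=True)
boxes={"scene":{"green":(130,285,172,325),"red":(150,275,195,308),"yellow":(230,215,300,255),"greenbase":(225,225,335,315),"board":(130,300,220,390)},
"top":{"green":(490,280,530,315),"red":(435,280,500,318),"yellow":(320,280,405,325),"greenbase":(315,240,415,340),"board":(455,262,530,305)}}
hsvr={"green":((45,100,40),(80,255,255)),"red":((0,150,80),(8,255,255)),"yellow":((22,150,100),(33,255,255)),"greenbase":((55,90,20),(85,255,255)),"board":((0,0,150),(179,40,255))}
for n in("scene","top"):
    z=np.load(n+"0.npz");p,d=z["p"],z["d"];P=cloud(n,d);hsv=cv2.cvtColor(p,cv2.COLOR_RGB2HSV)
    print(n,"table z",np.median(P[440:470,300:330,2] if n=="top" else P[200:215,180:210,2]))
    for k,(a,b,c,e) in boxes[n].items():
        m=cv2.inRange(hsv,*hsvr[k]);M=np.zeros_like(m);M[b:e,a:c]=m[b:e,a:c]
        M=((M>0)&(d>0)); cnt=np.argwhere(M); Q=P[M]
        r=cv2.minAreaRect(cnt[:,::-1].astype(np.float32))
        print(k,len(Q),"uv",np.round(r[0],1),np.round(r[1],1),round(r[2],1),"med",np.median(Q,0),"lo",np.percentile(Q,3,0),"hi",np.percentile(Q,97,0))
for n,bx in (("scene",(110,250,260,400)),("scene",(205,200,345,320)),("top",(420,230,540,360)),("top",(310,230,420,380))):
    p=np.load(n+"0.npz")["p"];a,b,c,e=bx
    globals().setdefault("L",[]).append(cv2.resize(p[b:e,a:c],(400,300) if n=="x" else (int((c-a)*290/(e-b)),290),interpolation=cv2.INTER_CUBIC))
cv2.imwrite("pics/crops.png",np.vstack([np.pad(np.hstack(L[i:i+2]),((0,0),(0,800-sum(l.shape[1] for l in L[i:i+2])),(0,0))) for i in(0,2)])[:,:,::-1])
E
```

```text
scene table z 0.0009945517066607956
green 519 uv [152.9 309.4] [35.1 19. ] 39.6 med [ 0.5524 -0.296   0.1281] lo [ 0.5393 -0.3083  0.1011] hi [ 0.5652 -0.283   0.1499]
red 403 uv [172.5 284.8] [25.6 32.7] 48.8 med [ 0.5422 -0.2585  0.1282] lo [ 0.5307 -0.271   0.1143] hi [ 0.5509 -0.2175  0.1507]
yellow 517 uv [265.8 235.2] [ 8.9 63.1] 65.4 med [ 0.5393 -0.0256  0.0981] lo [ 0.5127 -0.0824  0.0899] hi [0.5607 0.0371 0.108 ]
greenbase 305 uv [293.6 293.4] [29.1 80.9] 74.7 med [ 0.6459 -0.0821  0.0215] lo [ 0.5805 -0.1224  0.0102] hi [0.6695 0.0223 0.0549]
board 2640 uv [174.5 344.8] [90.1 87.5] 88.9 med [ 0.5881 -0.2979  0.0598] lo [ 0.5596 -0.3456  0.034 ] hi [ 0.6196 -0.2292  0.1073]
top table z 0.0006459069944808604
green 312 uv [510.3 299.7] [19.5 38.1] 77.5 med [ 0.5518 -0.2937  0.1316] lo [ 0.5341 -0.3308  0.101 ] hi [ 0.5755 -0.2777  0.1527]
red 302 uv [470.5 306.5] [15. 53.] 90.0 med [ 0.5419 -0.2501  0.1262] lo [ 0.5269 -0.2675  0.1126] hi [ 0.5522 -0.1826  0.1528]
yellow 779 uv [361.2 308.9] [71.1 16.5] 13.3 med [ 0.5349 -0.0177  0.0937] lo [ 0.5132 -0.0814  0.0841] hi [0.5607 0.0451 0.1093]
greenbase 1703 uv [363.8 292. ] [76.  79.9] 13.5 med [ 0.5199 -0.0017  0.0214] lo [ 0.4846 -0.098   0.016 ] hi [0.6497 0.0584 0.0356]
board 195 uv [494.2 285.7] [26.1 66.2] 77.5 med [ 0.6012 -0.2994  0.0478] lo [ 0.5562 -0.3446  0.0402] hi [ 0.6175 -0.225   0.1114]
```

View pics/crops.png

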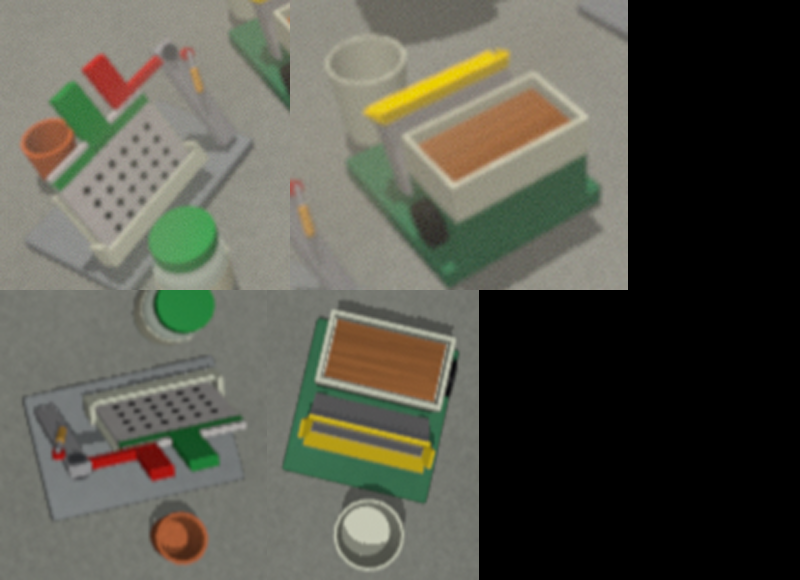

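```bash
python3 - <<'E'
from h import *
np.set_printoptions(precision=4,suppress=True)
D={n:np.load(n+"0.npz") for n in("scene","top")}
C={n:cloud(n,D[n]["d"]) for n in D};H={n:cv2.cvtColor(D[n]["p"],cv2.COLOR_RGB2HSV) for n in D}
def pick(n,lo,hi,b):
    m=cv2.inRange(H[n],lo,hi);M=np.zeros_like(m);M[b[1]:b[3],b[0]:b[2]]=m[b[1]:b[3],b[0]:b[2]]
    return C[n][M>0]
# blade plane from scene, inside blade quad
m=np.zeros((480,640),np.uint8);cv2.fillConvexPoly(m,np.array([[148,345],[190,312],[208,332],[168,372]]),1)
Q=C["scene"][m>0]
for _ in range(5):
    c=Q.mean(0);nrm=np.linalg.svd(Q-c,full_matrices=False)[2][2];r=(Q-c)@nrm;Q=Q[abs(r)<2*r.std()]
nrm*=np.sign(nrm[0]);print("blade plane",c,nrm,"yaw",np.arctan2(nrm[1],nrm[0]),"lean",np.arcsin(nrm[2]),"std",r.std())
# seeder base in the top view at z=.02
Q=pick("top",(55,90,20),(85,255,255),(315,235,420,345));Q=Q[Q[:,2]<.03]
print("seeder base",cv2.minAreaRect((Q[:,:2]*1000).astype(np.float32)))
# stand base top view: grey low points z about .012
for nm,b in(("stand",(425,250,535,340)),):
    q=C["top"][b[1]:b[3],b[0]:b[2]].reshape(-1,3);q=q[(q[:,2]>.008)&(q[:,2]<.017)]
    print(nm,len(q),cv2.minAreaRect((q[:,:2]*1000).astype(np.float32)))
# lips
for n,b in(("scene",(225,210,305,260)),("top",(318,278,408,328))):
    Q=pick(n,(22,130,80),(33,255,255),b);l=cv2.fitLine(Q[:,:2].astype(np.float32),cv2.DIST_HUBER,0,.01,.01).ravel()
    print(n,"lip line yaw",np.arctan(-l[0]/l[1]))
Y=-.232
for n,b in(("scene",(225,210,305,260)),("top",(318,278,408,328))):
    Q=pick(n,(22,130,80),(33,255,255),b)
    for y0 in(Y,):
        Rz=R.from_euler("z",y0).as_matrix();S=Rz@R.from_euler("y",-.45).as_matrix()
        q=Q@S;ey=np.percentile(q[:,1],[1,3,97,99])*1000
        print(n,"slot frame y ends",ey,"mid",(ey[0]+ey[3])/2)
        h,xe,ze=np.histogram2d(q[:,2]*1000,q[:,0]*1000,bins=[np.arange(-180,-100,4)if 0 else np.arange(np.floor(q[:,2].min()*1000),q[:,2].max()*1000+4,4),np.arange(np.floor(q[:,0].min()*1000),q[:,0].max()*1000+4,4)])
        print("z0",xe[0],"x0",ze[0]);print(h.astype(int))
E
```

```text
blade plane [ 0.5851 -0.2888  0.0639] [0.849  0.1806 0.4965] yaw 0.20963244312756601 lean 0.5195468076870337 std 0.0009285332451133509
seeder base ((574.3843994140625, -26.803138732910156), (157.64292907714844, 167.12652587890625), 76.27948760986328)
stand 2236 ((569.85791015625, -275.29150390625), (221.81736755371094, 182.37425231933594), 81.90327453613281)
scene lip line yaw -0.30920178
top lip line yaw -0.25761646
scene slot frame y ends [ 37.0562  39.8905 164.3816 168.6782] mid 102.86720241221249
z0 -152.0 x0 498.0
[[ 0  0  0 ...  0  0  0]
 [ 1  1  0 ...  0  0  0]
 [20 81  4 ...  0  0  0]
 ...
 [ 0  0  0 ...  0  0  0]
 [ 0  0  0 ...  0  0  0]
 [ 0  0  0 ...  0  0  3]]
top slot frame y ends [ 37.8345  41.0785 171.0741 173.9912] mid 105.91289072493399
z0 -218.0 x0 467.0
[[0 0 0 ... 0 0 0]
 [0 0 0 ... 0 0 0]
 [8 0 1 ... 0 0 0]
 ...
 [0 0 0 ... 0 0 0]
 [0 0 0 ... 0 0 0]
 [0 0 0 ... 0 0 4]]
```

```bash
python3 - <<'E'
from h import *
np.set_printoptions(precision=2,suppress=True,linewidth=160,threshold=100000)
D={n:np.load(n+"0.npz") for n in("scene","top")}
C={n:cloud(n,D[n]["d"]) for n in D};H={n:cv2.cvtColor(D[n]["p"],cv2.COLOR_RGB2HSV) for n in D}
# tub rim/hopper outline: top points with z .095-.118 beyond lips
q=C["top"][235:300,330:415].reshape(-1,3);q=q[(q[:,2]>.100)&(q[:,2]<.118)&(q[:,0]>.57)]
r=cv2.minAreaRect((q[:,:2]*1000).astype(np.float32));print("tub",len(q),r,np.percentile(q[:,2],[5,50,95]))
for Y in(-.239,):
  S=R.from_euler("z",Y).as_matrix()@R.from_euler("y",-.45).as_matrix()
  for n,b in(("scene",(225,210,305,260)),("top",(318,278,408,328))):
    m=cv2.inRange(H[n],(22,130,80),(33,255,255));M=np.zeros_like(m);M[b[1]:b[3],b[0]:b[2]]=m[b[1]:b[3],b[0]:b[2]]
    q=C[n][M>0]@S*1000
    med=np.median(q,0);q=q[(abs(q[:,0]-med[0])<30)&(abs(q[:,2]-med[2])<25)]
    k=(q[:,1]>55)&(q[:,1]<155)
    h,ze,xe=np.histogram2d(q[k,2],q[k,0],bins=[np.arange(np.floor(med[2])-16,med[2]+17,3),np.arange(np.floor(med[0])-24,med[0]+25,3)])
    print(n,"y",np.percentile(q[:,1],[.5,2,98,99.5]),"z",ze[:2],"x",xe[:2]);print(h.astype(int))
# gap: dark pixels between lips in top, rows per column
p=D["top"]["p"].astype(int);h=H["top"]
for u in range(325,404,6):
    print(u,[(v,int(h[v,u,0]),int(h[v,u,1]),int(h[v,u,2]),int(C["top"][v,u,2]*1000)) for v in range(285,325) if h[v,u,1]>120 and 20<h[v,u,0]<35 or 0][:1],end=" ");col=h[280:328,u];print("".join("Y" if (20<a<35 and s>120) else "g" if(50<a<90 and s>80) else "." for a,s,v in col))
E
```

```text
tub 1163 ((621.6243896484375, -38.190521240234375), (130.30111694335938, 75.47174835205078), 76.35633850097656) [0.1  0.1  0.11]
scene y [ 40.76  42.95 169.45 173.97] z [-157. -154.] x [501. 504.]
[[ 0  0  0  0  0  0  0  0  0  0  0  0  0  0  0  0]
 [ 0  0  0  0  0  0  0  0  0  0  0  0  0  0  0  0]
 [ 0  0  0  0  0  0  1 20 10  0  0  0  0  0  0  0]
 [ 0  0  0  0  0  0  0 12 44  1  0  0  0  0  0  0]
 [22  2  0  0  0  0  0  1 25 29  1  0  0  0  0  0]
 [39 17  0  0  0  0  0  0  2 37  7  0  0  0  0  0]
 [27  0  0  0  0  0  0  1 16 40 28  0  0  0  0  0]
 [ 0  0  0  0  0  0  0  0  0  1  0  0  0  0  0  0]
 [ 0  0  0  0  0  0  0  0  0  0  0  0  0  0  0  0]
 [ 0  0  0  0  0  0  0  0  0  0  0  0  0  0  0  0]
 [ 0  0  0  0  0  0  0  0  0  0  0  0  0  0  0  0]]
top y [ 41.84  44.44 176.34 178.62] z [-158. -155.] x [484. 487.]
[[ 0  0  0  0  0  0  0  1  0  0  0  0  0  0  2  0]
 [ 0  0  0  0  0  0  0  2  1  0  0  0  1  0  3  0]
 [ 0  0  0  0  0  0  1 12 23  4  0  0  3  5  0  0]
 [ 0  0  0  0  0  0  3 22 29 15  0  0  0 12  1  0]
 [ 0  0  0  0  1  2 20 30 26  5  0  0  0  6  6  1]
 [ 0  0  0  0  4 10 
[... 631 characters left out ...]
YY......YYYYYYYY.gggggggggggg
355 [(299, 25, 146, 140, 104)] ....gggg...........YYYY.....YYYYYYYYYggggggggggg
361 [(301, 25, 188, 178, 108)] .....gggg............YYY......YYYYYYYY.ggggggggg
367 [(302, 25, 163, 156, 100)] .......ggg............YYYY.....YYYYYYYYYgggggggg
373 [(304, 25, 192, 182, 104)] ........gggg............YYY......YYYYYYYY.gggggg
379 [(305, 25, 170, 162, 108)] ..........ggg............YYY......YYYYYYYYYggggg
385 [(306, 25, 131, 130, 91)] ...........gggg...........YYYY.....YYYYYYYYYgggg
391 [(308, 25, 180, 176, 106)] ............gggg............YYYYYYYYYYYYYY..gggg
397 [] ..............ggggggggggggggggggg...............
403 [] ....ggggg.......................................
```

```bash
cat >> h.py <<'E'
def frame(yaw,lean): return R.from_euler("z",yaw).as_matrix()@R.from_euler("y",-lean).as_matrix()
E
python3 - <<'E'
from h import *
np.set_printoptions(precision=1,suppress=True,linewidth=160,threshold=100000)
D={n:np.load(n+"0.npz") for n in("scene","top")}
C={n:cloud(n,D[n]["d"]) for n in D};H={n:cv2.cvtColor(D[n]["p"],cv2.COLOR_RGB2HSV) for n in D}
S=frame(.2096,.52)
print("blade front face x",np.array([.5851,-.2888,.0639])@S*1000)
def pk(n,lo,hi,b):
    m=cv2.inRange(H[n],lo,hi);M=np.zeros_like(m);M[b[1]:b[3],b[0]:b[2]]=m[b[1]:b[3],b[0]:b[2]];return C[n][M>0]@S*1000
for n,b,b2 in(("scene",(130,285,212,335),(145,270,220,310)),("top",(480,270,532,315),(430,270,500,318))):
    g=pk(n,(45,100,40),(80,255,255),b)
    print(n,"green z hist");zz=g[:,2]
    for lo in range(int(zz.min()//6*6),int(zz.max()),6):
        k=(zz>=lo)&(zz<lo+6)
        if k.sum()>5: print(lo,k.sum(),"y",np.percentile(g[k,1],[2,50,98]),"x",np.percentile(g[k,0],[5,50,95]))
    r=pk(n,(0,150,70),(8,255,255),b2);print("red")
    yy=r[:,1]
    for lo in range(int(yy.min()//8*8),int(yy.max()),8):
        k=(yy>=lo)&(yy<lo+8)
        if k.sum()>5: print(lo,k.sum(),"z",np.percentile(r[k,2],[2,50,98]),"x",np.percentile(r[k,0],[5,50,95]))
Sl=frame(-.238,.45);print("slot floor",Sl@[515.4,109.6,-211])
q=C["top"][325:385,335:395].reshape(-1,3);q=q[q[:,2]>.06];print("cup",q.min(0)*1000,q.max(0)*1000)
q=C["top"][320:360,480:520].reshape(-1,3);q=q[q[:,2]>.03];print("pot",q.min(0)*1000,q.max(0)*1000)
E
```

```text
blade front face x [ 476.3 -404.2 -199.1]
scene green z hist
-162 42 y [-429.5 -411.3 -363.7] x [474.3 476.  478.4]
-156 65 y [-431.2 -405.3 -373.5] x [475.4 477.8 480.2]
-150 46 y [-413.9 -404.3 -393.6] x [477.4 479.1 480.6]
-144 54 y [-415.3 -405.2 -392.6] x [475.8 478.8 480.5]
-138 54 y [-415.7 -405.7 -393.2] x [476.3 478.9 480.9]
-132 59 y [-415.8 -404.5 -392.9] x [476.8 479.1 481.2]
-126 55 y [-416.3 -406.3 -393.6] x [476.  479.  480.7]
-120 51 y [-415.  -405.1 -392.6] x [476.7 479.1 481.3]
-114 63 y [-415.9 -404.9 -392.6] x [476.3 479.  480.8]
-108 55 y [-415.8 -405.3 -393.1] x [476.4 479.2 481.2]
-102 27 y [-414.4 -404.3 -395.4] x [476.2 478.  480. ]
red
-384 37 z [-139.4 -116.7 -100.7] x [472.6 476.3 479.4]
-376 125 z [-142.2 -120.9  -99.3] x [475.5 478.6 480.2]
-368 118 z [-141.9 -120.   -99.5] x [476.6 478.6 480.5]
-360 50 z [-142.3 -129.1 -100.9] x [476.1 478.6 480.8]
-352 20 z [-143.4 -139.7 -136.1] x [475.3 478.2 479.5]
-344 18 z [-142.3 -138.8 -135.8] x [476.6 477.7 480.2]
-336 15 z [-142.  -139.1 -135.6] x [476.7 478.1 479.3]
-328 18 z [-142.  -138.5 -136. ] x [475.9 4
[... 559 characters left out ...]
[471.7 479.6 483.4]
-102 45 y [-413.  -401.8 -389.8] x [472.8 478.6 483.5]
red
-376 53 z [-139.3 -108.1  -97.9] x [473.3 481.5 483.6]
-368 74 z [-141.5 -111.8  -98.4] x [473.3 481.5 484. ]
-360 64 z [-143.5 -118.7  -97.7] x [474.6 480.6 483.8]
-352 23 z [-143.8 -137.7 -134.2] x [473.  478.9 482.4]
-344 20 z [-142.5 -137.5 -133.1] x [473.6 479.1 481.9]
-336 22 z [-143.  -137.7 -134.6] x [472.  477.2 482.6]
-328 21 z [-141.5 -136.6 -134.1] x [473.6 478.6 482.6]
-320 9 z [-140.1 -137.2 -133.9] x [475.7 479.8 482.8]
-296 12 z [-151.4 -148.2 -145.9] x [482.8 485.8 488.9]
slot floor [566.  -24.5  34.2]
cup [410.5 -54.7  60.3] [ 514.1   35.7 1327.2]
pot [ 449.6 -327.1   30.5] [ 514.1   35.7 1327.2]
```

```bash
cat >> h.py <<'E'
from scipy.spatial.transform import Slerp
SP=frame(.2096,.52); PC=np.array([.4745,-.4027,-.234])      # plate origin in SP axes
SL=frame(-.238,.45); LC=np.array([.5154,.1087,-.211])        # slot floor in SL axes
def tool(S): return np.c_[-np.cross(S[:,0],S[:,2])*-1*-1 if 0 else np.cross(S[:,0],-S[:,2]),S[:,0],-S[:,2]]
def plan(wps,p=None,Rm=None):
    s=robot.read_state(); p=s["ee_pos"] if p is None else p; q=R.from_quat(s["orientation"]) if Rm is None else R.from_matrix(Rm)
    T=[];W=[]
    for tp,tR,n in wps:
        tq=R.from_matrix(tR);rv=(q.inv()*tq).as_rotvec()
        for i in range(n):
            t=np.round(q.inv().apply((tp-p)/(n-i))*100,2);w=np.round((q.inv()*tq).as_rotvec()/(n-i),3)
            T.append(t.tolist());W.append(w.tolist());p=p+q.apply(t)/100;q=q*R.from_rotvec(w)
        
    for i in range(0,len(T),8): print("travel",T[i:i+8],"\nrot",W[i:i+8])
    return p,q.as_matrix()
E
python3 - <<'E'
from h import *
TP=tool(SP);print(TP,np.linalg.det(TP))
pad=lambda z:SP@(PC+[0,.037,z])
print(pad(.119+.057),pad(.30))
A=np.array([.45,.30,.36]);B=np.array([.50,.0,.36])
plan([(A,TP,8),(B,TP,8),(pad(.30),TP,8)])
E
```

```text
[[-2.08068671e-01  8.48826280e-01  4.86005529e-01]
 [ 9.78114220e-01  1.80565983e-01  1.03385190e-01]
 [-1.38777878e-17  4.96880138e-01 -8.67819180e-01]] 0.9999999999999996
[ 0.5070471  -0.26602147  0.18543611] [ 0.44678242 -0.27884123  0.29304569]
travel [[-3.51, -2.34, -0.71], [-3.77, -1.89, -0.72], [-3.97, -1.41, -0.71], [-4.12, -0.91, -0.65], [-4.22, -0.4, -0.57], [-4.25, 0.12, -0.45], [-4.22, 0.61, -0.3], [-4.12, 1.1, -0.13]] 
rot [[-0.06, -0.03, 0.113], [-0.06, -0.03, 0.113], [-0.061, -0.03, 0.113], [-0.06, -0.03, 0.113], [-0.061, -0.03, 0.113], [-0.06, -0.03, 0.112], [-0.06, -0.03, 0.113], [-0.061, -0.029, 0.112]]
travel [[-3.8, -0.15, -0.08], [-3.8, -0.15, -0.08], [-3.8, -0.15, -0.08], [-3.8, -0.15, -0.09], [-3.8, -0.15, -0.08], [-3.79, -0.15, -0.09], [-3.8, -0.14, -0.08], [-3.79, -0.15, -0.09]] 
rot [[0.0, 0.0, 0.0], [0.0, 0.0, 0.0], [0.0, 0.0, 0.0], [0.0, 0.0, 0.0], [0.0, 0.0, 0.0], [0.0, 0.0, 0.0], [0.0, 0.0, 0.0], [0.0, 0.0, 0.0]]
travel [[-3.27, -1.61, 0.04], [-3.27, -1.61, 0.04], [-3.27, -1.61, 0.04], [-3.27, -1.61, 0.04], [-3.27, -1.61, 0.05], [-3.27, -1.61, 0.04], [-3.27, -1.61, 0.05], [-3.28, -1.61, 0.04]] 
rot [[0.0, 0.0, 0.0], [0.0, 0.0, 0.0], [0.0, 0.0, 0.0], [0.0, 0.0, 0.0], [0.0, 0.0, 0.0], [0.0, 0.0, 0.0], [0.0, 0.0, 0.0], [0.0, 0.0, 0.0]]
```

>>> drive_tool(
  travel=[
    [-3.5,-2.3,-0.7],
    [-3.8,-1.9,-0.7],
    [-4.0,-1.4,-0.7],
    [-4.1,-0.9,-0.6],
    [-4.2,-0.4,-0.6],
    [-4.2,0.1,-0.4],
    [-4.2,0.6,-0.3],
    [-4.1,1.1,-0.1],
  ],
  rot=[
    [-0.06,-0.03,0.113],
    [-0.06,-0.03,0.113],
    [-0.06,-0.03,0.113],
    [-0.06,-0.03,0.113],
    [-0.06,-0.03,0.113],
    [-0.06,-0.03,0.113],
    [-0.06,-0.03,0.113],
    [-0.06,-0.03,0.113],
  ],
  grip=[-1,-1,-1,-1,-1,-1,-1,-1],
)

```text
time_s: 1.1
ee_pos: [0.4505, 0.3001, 0.3592]
orientation: [0.61, 0.749, 0.199, 0.162]
ft_force: [0.2, -0.2, 0.3]
width: 1.001
gripper_force: 0.0
```

>>> drive_tool(
  travel=[
    [-3.8,-0.15,-0.1],
    [-3.8,-0.15,-0.1],
    [-3.8,-0.15,-0.1],
    [-3.8,-0.15,-0.1],
    [-3.8,-0.15,-0.1],
    [-3.8,-0.15,-0.1],
    [-3.8,-0.15,-0.1],
    [-3.8,-0.15,-0.1],
  ],
  rot=[
    [0,0,0],
    [0,0,0],
    [0,0,0],
    [0,0,0],
    [0,0,0],
    [0,0,0],
    [0,0,0],
    [0,0,0],
  ],
  grip=[-1,-1,-1,-1,-1,-1,-1,-1],
)

```text
time_s: 2.1
ee_pos: [0.4986, -0.0003, 0.3602]
orientation: [0.609, 0.751, 0.199, 0.162]
ft_force: [0.5, 0.5, -0.0]
width: 0.998
gripper_force: 0.0
```

>>> drive_tool(
  travel=[
    [-3.3,-1.6,0],
    [-3.3,-1.6,0],
    [-3.3,-1.6,0],
    [-3.3,-1.6,0],
    [-3.3,-1.6,0],
    [-3.3,-1.6,0],
    [-3.3,-1.6,0],
    [-3.3,-1.6,0],
  ],
  rot=[
    [0,0,0],
    [0,0,0],
    [0,0,0],
    [0,0,0],
    [0,0,0],
    [0,0,0],
    [0,0,0],
    [0,0,0],
  ],
  grip=[-1,-1,-1,-1,-1,-1,-1,-1],
)

```text
time_s: 3.1
ee_pos: [0.4438, -0.2815, 0.2965]
orientation: [0.609, 0.751, 0.199, 0.161]
ft_force: [-1.0, 0.3, 0.8]
width: 0.999
gripper_force: 0.0
```

```bash
python3 - <<'E'
from h import *
np.set_printoptions(precision=3,suppress=True)
TP=tool(SP);s=robot.read_state();print(s["ee_pos"],s["joints"],(R.from_quat(s["orientation"]).inv()*R.from_matrix(TP)).as_rotvec())
plan([(SP@(PC+[0,.037,.25]),TP,4),(SP@(PC+[0,.037,.176]),TP,4)])
E
```

```text
[ 0.444 -0.281  0.297] [-0.877  0.242  2.125  0.781  0.671 -1.684] [-0.002  0.001 -0.002]
travel [[0.05, 0.04, 1.37], [0.05, 0.03, 1.37], [0.05, 0.03, 1.37], [0.05, 0.04, 1.36], [0.0, -0.0, 1.85], [0.0, -0.0, 1.85], [0.0, -0.0, 1.85], [0.0, -0.0, 1.85]] 
rot [[-0.0, 0.0, -0.0], [-0.001, 0.0, -0.001], [-0.0, 0.001, -0.0], [-0.001, 0.0, -0.001], [0.0, 0.0, 0.0], [0.0, 0.0, 0.0], [0.0, 0.0, 0.0], [0.0, 0.0, 0.0]]
```

>>> drive_tool(
  travel=[
    [0.05,0.05,1.5],
    [0.05,0,1.5],
    [0.05,0.05,1.5],
    [0.05,0,1.5],
    [0,0,1.6],
    [0,0,1.7],
    [0,0,1.8],
    [0,0,1.8],
  ],
  rot=[
    [0,0,0],
    [0,0,0],
    [0,0,0],
    [0,0,0],
    [0,0,0],
    [0,0,0],
    [0,0,0],
    [0,0,0],
  ],
  grip=[-1,-1,-1,-1,-1,-1,-1,-1],
)

```text
time_s: 4.1
ee_pos: [0.5078, -0.2638, 0.1843]
orientation: [0.609, 0.751, 0.199, 0.161]
ft_force: [-0.3, 0.3, -0.0]
width: 0.998
gripper_force: 0.0
```

>>> drive_tool(
  travel=[
    [0,0,0],
    [0,0,0],
    [0,0,0],
    [0,0,0],
    [0,0,0],
    [0,0,0],
    [0,0,0],
    [0,0,0],
  ],
  rot=[
    [0,0,0],
    [0,0,0],
    [0,0,0],
    [0,0,0],
    [0,0,0],
    [0,0,0],
    [0,0,0],
    [0,0,0],
  ],
  grip=[0.2,0.4,0.6,0.7,0.8,1,1,1],
  grip_force=25,
)

```text
time_s: 5.1
ee_pos: [0.506, -0.2655, 0.1852]
orientation: [0.609, 0.751, 0.198, 0.162]
ft_force: [-14.7, -4.4, 4.4]
width: 0.136
gripper_force: 27.0
```

```bash
python3 - <<'E'
from h import *
np.set_printoptions(precision=3,suppress=True)
s=robot.read_state();print(s["ee_pos"]@SP-PC,s["joints"],s["width"],s["ft_force"])
a,d=robot.capture("scene");b,_=robot.capture("top")
c1=cv2.resize(a[240:400,90:260],(480,452));c2=cv2.resize(b[250:360,430:540],(320,320))
cv2.imwrite("pics/g1.png",np.hstack([c1,np.pad(c2,((0,132),(0,0),(0,0)))])[:,:,::-1])
E
```

```text
[-0.001  0.038  0.176] [-0.75   0.477  2.147  1.146  0.458 -1.994] 0.1360552285551029 [-14.734  -4.444   4.364]
```

View pics/g1.png

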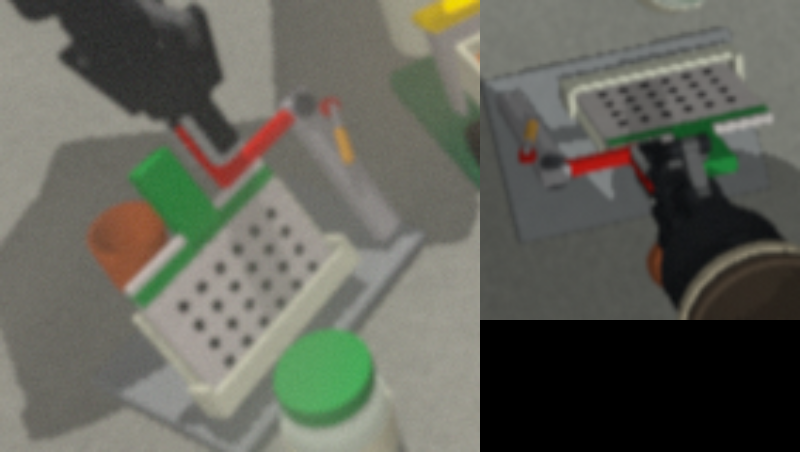

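The gripper holds the red paddle: it shows at (220,160) in the left crop, between the fingers. The plate still sits in place. Next I plan the arc.

```bash
python3 - <<'E'
from h import *
TP=tool(SP);c=PC+[-.002,0,0];w=[]
for i in range(1,17):
    t=i*.0656;f=.5*t
    y=-.061*np.cos(t)+.024*np.sin(t);z=.061*np.sin(t)+.024*np.cos(t)
    g=SP@(c+[0,.098+y,.095+z]);Rm=TP@R.from_rotvec([0,-f,0]).as_matrix()
    w.append((g-Rm[:,2]*.057,Rm,1))
p0=SP@(c+[0,.037,.176]);plan(w,p0,TP)
E
```

```text
travel [[0.36, -0.0, -0.39], [0.37, 0.0, -0.39], [0.38, 0.0, -0.38], [0.4, 0.0, -0.37], [0.4, 0.0, -0.37], [0.42, 0.0, -0.35], [0.43, 0.0, -0.36], [0.45, 0.0, -0.34]] 
rot [[0.0, -0.033, 0.0], [-0.0, -0.033, -0.0], [-0.0, -0.032, -0.0], [-0.0, -0.033, -0.0], [-0.0, -0.033, -0.0], [-0.0, -0.033, 0.0], [-0.0, -0.033, 0.0], [-0.0, -0.032, 0.0]]
travel [[0.45, 0.0, -0.33], [0.47, 0.0, -0.33], [0.47, -0.0, -0.31], [0.49, -0.0, -0.31], [0.49, 0.0, -0.29], [0.51, 0.0, -0.29], [0.51, 0.0, -0.28], [0.53, -0.0, -0.26]] 
rot [[-0.0, -0.033, -0.0], [-0.0, -0.033, 0.0], [-0.0, -0.033, -0.0], [-0.0, -0.033, -0.0], [-0.0, -0.032, -0.0], [-0.0, -0.033, -0.0], [-0.0, -0.033, -0.0], [-0.0, -0.033, 0.0]]
```

>>> drive_tool(
  travel=[
    [0.35,-0.15,-0.4],
    [0.37,0,-0.39],
    [0.38,0,-0.38],
    [0.4,0,-0.37],
    [0.4,0,-0.37],
    [0.42,0,-0.35],
    [0.43,0,-0.35],
    [0.45,0,-0.34],
  ],
  rot=[
    [0,-0.033,0],
    [0,-0.033,0],
    [0,-0.033,0],
    [0,-0.033,0],
    [0,-0.033,0],
    [0,-0.033,0],
    [0,-0.033,0],
    [0,-0.033,0],
  ],
  grip=[1,1,1,1,1,1,1,1],
  grip_force=40,
)

```text
time_s: 6.2
ee_pos: [0.4861, -0.2336, 0.2064]
orientation: [0.63, 0.723, 0.116, 0.259]
ft_force: [12.2, 2.4, -11.3]
width: 0.134
gripper_force: 39.2
```

```bash
python3 - <<'E'
from h import *
np.set_printoptions(precision=3,suppress=True)
s=robot.read_state();print(s["ee_pos"]@SP-PC,s["joints"],s["width"],s["ft_force"]@SP,s["ft_torque"])
E
```

```text
[-0.002  0.073  0.201] [-0.594  0.373  2.327  2.183  0.197 -2.877] 0.13435865323575838 [  5.129  -0.214 -16.014] [ 0.195 -0.607  0.307]
```

```bash
python3 - <<'E'
from h import *
TP=tool(SP);c=PC+[-.002,0,0];w=[]
def pose(t,f):
    y=-.061*np.cos(t)+.024*np.sin(t);z=.061*np.sin(t)+.024*np.cos(t)
    g=SP@(c+[0,.098+y,.095+z]);Rm=TP@R.from_rotvec([0,-f,0]).as_matrix()
    return g-Rm[:,2]*.057,Rm
for i in range(1,9): w.append((*pose(.525+i*.063,.264-i*.033),1))
plan(w,*pose(.525,.264))
E
```

```text
travel [[0.07, -0.0, -0.32], [0.09, -0.0, -0.3], [0.13, -0.0, -0.26], [0.15, -0.0, -0.24], [0.17, -0.0, -0.2], [0.19, -0.0, -0.17], [0.2, -0.0, -0.13], [0.21, -0.0, -0.09]] 
rot [[-0.0, 0.033, 0.0], [-0.0, 0.033, 0.0], [-0.0, 0.033, 0.0], [-0.0, 0.033, 0.0], [-0.0, 0.033, -0.0], [-0.0, 0.033, -0.0], [0.0, 0.033, 0.0], [0.0, 0.033, 0.0]]
```

>>> drive_tool(
  travel=[
    [0.07,0,-0.32],
    [0.09,0,-0.3],
    [0.13,0,-0.26],
    [0.15,0,-0.24],
    [0.17,0,-0.2],
    [0.19,0,-0.17],
    [0.2,0,-0.13],
    [0.2,0,-0.1],
  ],
  rot=[
    [0,0.033,0],
    [0,0.033,0],
    [0,0.033,0],
    [0,0.033,0],
    [0,0.033,0],
    [0,0.033,0],
    [0,0.033,0],
    [0,0.033,0],
  ],
  grip=[1,1,1,1,1,1,1,1],
  grip_force=30,
)

```text
time_s: 7.2
ee_pos: [0.4757, -0.2216, 0.2201]
orientation: [0.609, 0.751, 0.198, 0.162]
ft_force: [1.8, -3.6, -6.1]
width: 0.134
gripper_force: 35.5
```

```bash
python3 - <<'E'
from h import *
np.set_printoptions(precision=3,suppress=True)
s=robot.read_state();print(s["ee_pos"]@SP-PC,s["joints"],s["width"],s["ft_force"]@SP,s["ft_torque"])
a,d=robot.capture("scene");b,_=robot.capture("top")
c1=cv2.resize(a[220:380,90:260],(480,452));c2=cv2.resize(b[250:360,430:540],(320,320))
cv2.imwrite("pics/g2.png",np.hstack([c1,np.pad(c2,((0,132),(0,0),(0,0)))])[:,:,::-1])
E
```

```text
[-0.001  0.087  0.217] [-0.723  0.359  2.233  1.102  0.46  -1.918] 0.13382256185112193 [-2.149 -3.913 -5.781] [-0.957  0.214 -0.459]
```

View pics/g2.png

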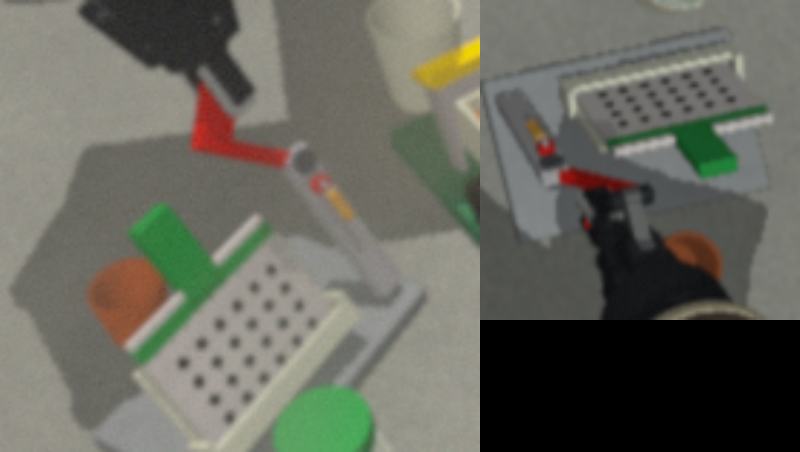

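The finger has been lifted to about 1 rad, past its snap-over point: its bar runs from (290,155) to (195,140). The plate is unmoved. I open so that it snaps up, then back off.

>>> drive_tool(
  travel=[
    [0,0,0],
    [0,0,0],
    [0,0,0],
    [0,0,0],
    [0,0,-2],
    [0,0,-3],
    [0,0,-4],
    [0,0,-4],
  ],
  rot=[
    [0,0,0],
    [0,0,0],
    [0,0,0],
    [0,0,0],
    [0,0,0],
    [0,0,0],
    [0,0,0],
    [0,0,0],
  ],
  grip=[-1,-1,-1,-1,-1,-1,-1,-1],
)

```text
time_s: 8.3
ee_pos: [0.4121, -0.2338, 0.3337]
orientation: [0.609, 0.751, 0.198, 0.161]
ft_force: [0.0, -0.6, 0.3]
width: 0.996
gripper_force: 0.0
```

```bash
python3 - <<'E'
from h import *
np.set_printoptions(precision=1,suppress=True)
s=robot.read_state();print(s["ee_pos"]@SP-PC,s["joints"],s["width"])
for n in("scene","top"):
    a,d=robot.capture(n);C=cloud(n,d);h=cv2.cvtColor(a,cv2.COLOR_RGB2HSV)
    q=(C@SP-PC)*1000
    for nm,lo,hi in(("red",(0,150,60),(8,255,255)),("green",(45,100,40),(80,255,255))):
        k=(cv2.inRange(h,lo,hi)>0)&(abs(q[...,0])<20)&(q[...,2]>60)&(q[...,2]<220)&(abs(q[...,1])<170)
        Q=q[k];print(n,nm,len(Q),np.percentile(Q,[2,50,98],axis=0) if len(Q) else "")
        if nm=="green":
            T=Q[Q[:,2]>100];print("tab",np.percentile(T,[2,50,98],axis=0))
p=SP@(PC+[-.002,0,.30]);plan([(p,tool(SP),8)])
E
```

```text
[-0.   0.1  0.3] [-0.9  0.1  2.2  0.7  0.7 -1.6] 0.9964970631599747
scene red 412 [[ -2.2  96.1 106.3]
 [  3.5 112.6 146.7]
 [  6.9 146.7 162.1]]
scene green 719 [[ -1.3 -48.1  75.1]
 [  3.7  -3.4  99.6]
 [  6.6  36.6 133.8]]
tab [[ -2.  -13.2 100.9]
 [  4.2  -2.6 117.8]
 [  6.7  10.8 134.2]]
top red 295 [[ -2.6  84.3  88.1]
 [  6.4 123.3 154.7]
 [ 12.1 149.8 164. ]]
top green 346 [[ -2.6 -45.3  74.1]
 [  6.5   2.4 106.1]
 [ 10.   45.4 135.1]]
tab [[ -3.2 -10.9 100.7]
 [  6.7   2.4 125.8]
 [ 10.1  13.5 135.6]]
travel [[-1.08, -0.03, 0.62], [-1.09, -0.03, 0.62], [-1.09, -0.03, 0.62], [-1.09, -0.03, 0.62], [-1.09, -0.02, 0.62], [-1.08, -0.03, 0.62], [-1.09, -0.02, 0.62], [-1.08, -0.03, 0.62]] 
rot [[0.0, 0.001, -0.0], [0.0, 0.001, -0.0], [0.0, 0.001, -0.0], [0.0, 0.001, -0.0], [0.0, 0.001, -0.0], [0.0, 0.0, -0.0], [0.0, 0.001, -0.0], [0.0, 0.0, -0.0]]
```

>>> drive_tool(
  travel=[
    [-1.1,0,0.6],
    [-1.1,0,0.6],
    [-1.1,0,0.6],
    [-1.1,0,0.6],
    [-1.1,-0.05,0.6],
    [-1.1,-0.05,0.6],
    [-1.1,-0.05,0.6],
    [-1.0,0,0.7],
  ],
  rot=[
    [0,0.001,0],
    [0,0.001,0],
    [0,0.001,0],
    [0,0.001,0],
    [0,0.001,0],
    [0,0,0],
    [0,0,0],
    [0,0,0],
  ],
  grip=[-1,-1,-1,-1,-1,-1,-1,-1],
)

```text
time_s: 9.4
ee_pos: [0.4538, -0.3149, 0.289]
orientation: [0.609, 0.751, 0.2, 0.16]
ft_force: [-0.0, -0.1, 0.4]
width: 0.997
gripper_force: 0.0
```

```bash
python3 - <<'E'
from h import *
np.set_printoptions(precision=4,suppress=True)
s=robot.read_state();print(s["ee_pos"]@SP-PC,s["joints"])
p=SP@(PC+[-.002,0,.174]);plan([(p,tool(SP),8)])
E
```

```text
[-0.0026  0.0003  0.2969] [-0.908   0.2963  2.067   0.7735  0.6935 -1.7036]
travel [[-0.01, 0.01, 1.54], [-0.01, 0.01, 1.54], [-0.01, 0.01, 1.53], [-0.01, 0.01, 1.54], [-0.0, 0.01, 1.53], [-0.01, 0.01, 1.54], [-0.0, 0.01, 1.53], [-0.0, 0.01, 1.54]] 
rot [[-0.0, -0.0, -0.0], [-0.0, -0.0, -0.0], [-0.0, -0.0, -0.0], [-0.0, -0.001, -0.0], [-0.0, -0.0, -0.0], [-0.001, -0.001, -0.001], [-0.0, -0.0, -0.0], [-0.001, -0.001, -0.001]]
```

>>> drive_tool(
  travel=[
    [0,0,1.5],
    [0,0.05,1.5],
    [0,0,1.5],
    [0,0,1.5],
    [0,0,1.6],
    [0,0,1.6],
    [0,0,1.6],
    [0,0,1.5],
  ],
  rot=[
    [0,0,0],
    [0,0,0],
    [0,0,0],
    [0,0,0],
    [0,0,0],
    [0,0,0],
    [0,0,0],
    [0,0,0],
  ],
  grip=[-1,-1,-1,-1,-1,-1,-1,-1],
)

```text
time_s: 10.4
ee_pos: [0.5138, -0.3007, 0.1817]
orientation: [0.609, 0.751, 0.2, 0.16]
ft_force: [0.3, -0.0, 1.2]
width: 1.0
gripper_force: 0.0
```

>>> drive_tool(
  travel=[
    [0,0,0],
    [0,0,0],
    [0,0,0],
    [0,0,0],
    [0,0,0],
    [0,0,0],
    [0,0,0],
    [0,0,0],
  ],
  rot=[
    [0,0,0],
    [0,0,0],
    [0,0,0],
    [0,0,0],
    [0,0,0],
    [0,0,0],
    [0,0,0],
    [0,0,0],
  ],
  grip=[0.2,0.4,0.6,0.7,0.8,1,1,1],
  grip_force=60,
)

```text
time_s: 11.4
ee_pos: [0.5136, -0.3013, 0.1835]
orientation: [0.608, 0.751, 0.2, 0.16]
ft_force: [-1.3, 1.0, 6.4]
width: 0.133
gripper_force: 59.1
```

```bash
python3 - <<'E'
from h import *
np.set_printoptions(precision=4,suppress=True)
s=robot.read_state();print(s["ee_pos"]@SP-PC,s["joints"],s["ft_force"]@SP,s["width"],(R.from_quat(s["orientation"]).inv()*R.from_matrix(tool(SP))).as_rotvec())
E
```

```text
[-0.0018  0.0011  0.1748] [-0.7956  0.5081  2.082   1.0694  0.4996 -1.9517] [2.2802 1.2028 6.0737] 0.13261227127343816 [-0.0009 -0.0024 -0.0013]
```

>>> drive_tool(
  travel=[
    [0,0,-0.5],
    [0,0,-0.8],
    [0,0,-1.2],
    [0,0,-1.6],
    [0,0,-2],
    [0,0,-2.2],
    [0,0,-2.2],
    [0,0,-2],
  ],
  rot=[
    [0,0,0],
    [0,0,0],
    [0,0,0],
    [0,0,0],
    [0,0,0],
    [0,0,0],
    [0,0,0],
    [0,0,0],
  ],
  grip=[1,1,1,1,1,1,1,1],
)

```text
time_s: 12.4
ee_pos: [0.452, -0.3144, 0.2922]
orientation: [0.609, 0.751, 0.2, 0.16]
ft_force: [0.2, -0.0, -0.5]
width: 0.132
gripper_force: 59.0
```

```bash
python3 - <<'E'
from h import *
np.set_printoptions(precision=4,suppress=True)
s=robot.read_state();print(s["ee_pos"]@SP-PC,s["joints"],s["ft_force"]@SP)
TL=tool(SL);p,q=s["ee_pos"],R.from_quat(s["orientation"]).as_matrix()
up=p+[0,0.0,.06]
hover=SL@(LC+[0,0,.09+.10+.174-.09])
print("hover",hover)
mid=np.array([.43,-.16,.36])
plan([(mid,R.from_matrix(q).as_matrix(),4),(hover+[-.0,0,.06],TL,8),(hover,TL,4)])
E
```

```text
[-0.0024  0.0012  0.3004] [-0.9098  0.2894  2.0669  0.7666  0.6991 -1.6967] [-0.102  -0.0643 -0.5006]
hover [0.45   0.0027 0.2809]
travel [[3.89, 1.06, -1.33], [3.9, 1.06, -1.33], [3.89, 1.06, -1.33], [3.9, 1.07, -1.34], [1.94, 0.46, 0.54], [1.97, 0.37, 0.49], [2.0, 0.27, 0.44], [2.02, 0.18, 0.38]] 
rot [[0.0, 0.0, 0.0], [0.0, 0.0, 0.0], [0.0, 0.0, 0.0], [0.0, 0.0, 0.0], [0.008, -0.026, 0.049], [0.008, -0.026, 0.049], [0.008, -0.027, 0.049], [0.008, -0.026, 0.05]]
travel [[2.03, 0.08, 0.32], [2.04, -0.02, 0.27], [2.05, -0.12, 0.22], [2.05, -0.21, 0.16], [-0.0, -0.65, 1.35], [-0.0, -0.65, 1.35], [-0.0, -0.66, 1.35], [-0.01, -0.65, 1.36]] 
rot [[0.008, -0.027, 0.049], [0.009, -0.026, 0.05], [0.008, -0.027, 0.049], [0.009, -0.026, 0.05], [-0.0, -0.0, -0.0], [-0.0, -0.0, -0.0], [-0.0, -0.0, -0.0], [-0.0, -0.0, -0.0]]
```

```bash
python3 - <<'E'
from h import *
TL=tool(SL);s=robot.read_state();p,q=s["ee_pos"],R.from_quat(s["orientation"]).as_matrix()
hover=SL@(LC+[-.002,0,.10+.174])
plan([(p+[0,0,.07],q,3),([.44,-.20,.37],q,5),(hover+[0,0,.04],TL,8),(hover,TL,4)])
E
```

```text
travel [[0.01, 1.15, -2.03], [0.01, 1.16, -2.03], [0.0, 1.15, -2.02], [2.29, 0.28, -0.01], [2.29, 0.28, -0.01], [2.29, 0.29, -0.01], [2.29, 0.28, -0.01], [2.28, 0.29, -0.02]] 
rot [[0.0, 0.0, 0.0], [0.0, 0.0, 0.0], [0.0, 0.0, 0.0], [0.0, 0.0, 0.0], [0.0, 0.0, 0.0], [0.0, 0.0, 0.0], [0.0, 0.0, 0.0], [0.0, 0.0, 0.0]]
travel [[2.46, 0.23, 0.86], [2.49, 0.12, 0.8], [2.51, 0.0, 0.73], [2.53, -0.12, 0.66], [2.54, -0.24, 0.6], [2.54, -0.35, 0.53], [2.53, -0.48, 0.47], [2.51, -0.6, 0.4]] 
rot [[0.008, -0.026, 0.049], [0.008, -0.026, 0.049], [0.008, -0.027, 0.049], [0.008, -0.026, 0.05], [0.008, -0.027, 0.049], [0.009, -0.026, 0.05], [0.008, -0.027, 0.049], [0.009, -0.026, 0.05]]
travel [[0.0, -0.43, 0.9], [0.0, -0.44, 0.9], [0.0, -0.43, 0.9], [0.0, -0.44, 0.91]] 
rot [[-0.0, -0.0, -0.0], [-0.0, -0.0, -0.0], [-0.0, -0.0, -0.0], [-0.0, -0.0, -0.0]]
```

>>> drive_tool(
  travel=[
    [0,1.15,-2],
    [0,1.15,-2],
    [0,1.15,-2],
    [2.3,0.3,0],
    [2.3,0.3,0],
    [2.3,0.3,0],
    [2.3,0.3,0],
    [2.3,0.3,0],
  ],
  rot=[
    [0,0,0],
    [0,0,0],
    [0,0,0],
    [0,0,0],
    [0,0,0],
    [0,0,0],
    [0,0,0],
    [0,0,0],
  ],
  grip=[1,1,1,1,1,1,1,1],
)

```text
time_s: 13.4
ee_pos: [0.4416, -0.1975, 0.3682]
orientation: [0.608, 0.751, 0.2, 0.16]
ft_force: [0.9, -0.2, -0.4]
width: 0.129
gripper_force: 59.1
```

>>> drive_tool(
  travel=[
    [2.5,0.2,0.8],
    [2.5,0.1,0.8],
    [2.5,0,0.7],
    [2.5,-0.1,0.7],
    [2.5,-0.2,0.6],
    [2.5,-0.3,0.5],
    [2.5,-0.5,0.5],
    [2.5,-0.6,0.4],
  ],
  rot=[
    [0.008,-0.026,0.049],
    [0.008,-0.027,0.049],
    [0.008,-0.026,0.05],
    [0.008,-0.027,0.049],
    [0.008,-0.026,0.05],
    [0.009,-0.027,0.049],
    [0.008,-0.026,0.05],
    [0.009,-0.026,0.05],
  ],
  grip=[1,1,1,1,1,1,1,1],
)

```text
time_s: 14.4
ee_pos: [0.448, -0.0076, 0.3212]
orientation: [0.759, 0.612, 0.141, 0.173]
ft_force: [-0.6, -0.2, 0.3]
width: 0.127
gripper_force: 59.0
```

```bash
python3 - <<'E'
from h import *
np.set_printoptions(precision=4,suppress=True)
s=robot.read_state();print(s["ee_pos"]@SL-LC,s["joints"])
plan([(SL@(LC+[-.002,0,.274]),tool(SL),8)])
E
```

```text
[ 0.018  -0.0105  0.31  ] [-0.0342  0.0223  2.2881 -0.1983  0.394   0.3467]
travel [[0.13, -0.25, 0.45], [0.13, -0.25, 0.45], [0.13, -0.25, 0.45], [0.13, -0.25, 0.45], [0.13, -0.25, 0.45], [0.13, -0.24, 0.45], [0.13, -0.25, 0.46], [0.14, -0.25, 0.45]] 
rot [[0.0, -0.002, 0.003], [0.0, -0.002, 0.003], [0.0, -0.001, 0.002], [0.0, -0.002, 0.003], [0.0, -0.001, 0.002], [0.0, -0.002, 0.003], [0.0, -0.001, 0.002], [0.0, -0.002, 0.003]]
```

>>> drive_tool(
  travel=[
    [0.15,-0.25,0.45],
    [0.15,-0.25,0.45],
    [0.15,-0.25,0.45],
    [0.15,-0.25,0.45],
    [0.15,-0.25,0.45],
    [0.15,-0.25,0.45],
    [0.1,-0.25,0.45],
    [0.1,-0.25,0.45],
  ],
  rot=[
    [0,-0.002,0.003],
    [0,-0.002,0.003],
    [0,-0.001,0.002],
    [0,-0.002,0.003],
    [0,-0.001,0.002],
    [0,-0.002,0.003],
    [0,-0.001,0.002],
    [0,0,0],
  ],
  grip=[1,1,1,1,1,1,1,1],
)

```text
time_s: 15.4
ee_pos: [0.4488, 0.0021, 0.2799]
orientation: [0.765, 0.604, 0.138, 0.175]
ft_force: [0.5, 0.2, -0.4]
width: 0.133
gripper_force: 59.1
```

>>> drive_tool(
  travel=[
    [0,0,0],
    [0,0,0],
    [0,0,0],
    [0,0,0],
    [0,0,0],
    [0,0,0],
    [0,0,0],
    [0,0,0],
  ],
  rot=[
    [0,0,0],
    [0,0,0],
    [0,0,0],
    [0,0,0],
    [0,0,0],
    [0,0,0],
    [0,0,0],
    [0,0,0],
  ],
  grip=[1,1,1,1,1,1,1,1],
)

```text
time_s: 16.4
ee_pos: [0.4488, 0.0021, 0.2803]
orientation: [0.765, 0.604, 0.138, 0.175]
ft_force: [-0.7, 0.8, -1.0]
width: 0.131
gripper_force: 59.0
```

```bash
python3 - <<'E'
from h import *
np.set_printoptions(precision=3,suppress=True,linewidth=150)
s=robot.read_state();print(s["ee_pos"]@SL-LC,(R.from_quat(s["orientation"]).inv()*R.from_matrix(tool(SL))).as_rotvec())
out=[]
for n,b in(("scene",(215,130,335,260)),("top",(310,230,430,360))):
    a,d=robot.capture(n);np.savez(n+"1.npz",p=a,d=d)
    out.append(cv2.resize(a[b[1]:b[3],b[0]:b[2]],(400,433),interpolation=cv2.INTER_CUBIC))
    q=(cloud(n,d)@SL-LC)*1000;h=cv2.cvtColor(a,cv2.COLOR_RGB2HSV)
    k=(q[...,2]>103)&(q[...,2]<187)&(abs(q[...,1])<70)&(abs(q[...,0])<25);Q=q[k]
    if len(Q)>50:
        A=np.c_[np.ones(len(Q)),Q[:,1],Q[:,2]-145]
        for _ in range(4):
            c=np.linalg.lstsq(A,Q[:,0],rcond=None)[0];r=Q[:,0]-A@c;g=abs(r)<2*r.std();A=A[g];Q=Q[g]
        print(n,"blade face x=",c,"n",len(Q),"std",r.std(),"y",np.percentile(Q[:,1],[1,99]),"z",np.percentile(Q[:,2],[1,99]))
    y=(cv2.inRange(h,(22,130,80),(33,255,255))>0)&(abs(q[...,2]-67)<12)&(abs(q[...,0])<30)&(abs(q[...,1])<90);Y=q[y]
    print(" lips",len(Y),np.percentile(Y,[1,50,99],axis=0))
cv2.imwrite("pics/h1.png",np.hstack(out)[:,:,::-1])
E
```

```text
[-0.001 -0.001  0.274] [-0.    -0.001  0.004]
scene blade face x= [ 2.182 -0.004 -0.001] n 1909 std 1.171558884933673 y [-56.996  51.462] z [103.579 186.246]
 lips 538 [[-16.114 -68.121  61.461]
 [ 10.598  -6.635  70.072]
 [ 17.186  64.096  74.942]]
top blade face x= [ 5.237 -0.005 -0.005] n 1020 std 0.8014470243804818 y [-55.307  52.584] z [103.747 186.234]
 lips 534 [[-11.852 -67.083  56.994]
 [  1.217   3.432  68.14 ]
 [ 19.529  69.126  76.298]]
```

View pics/h1.png

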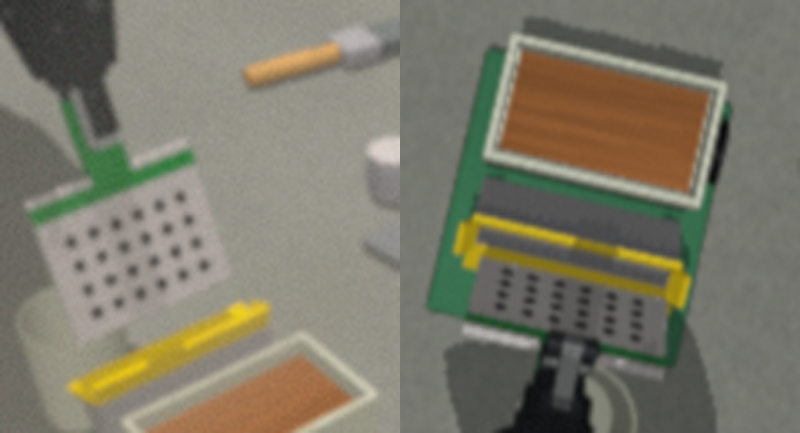

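The plate hangs over the slot, its blade parallel to the lips (lips (75,385)–(265,310) in the left crop). The offsets I read are about 1.5 mm in y and near 0 in x. I insert gently and watch the forces.

>>> drive_tool(
  travel=[
    [0.15,0,0.5],
    [0,0,0.6],
    [0,0,0.6],
    [0,0,0.6],
    [0,0,0.5],
    [0,0,0.4],
    [0,0,0.4],
    [0,0,0.4],
  ],
  rot=[
    [0,0,0.003],
    [0,0,0],
    [0,0,0],
    [0,0,0],
    [0,0,0],
    [0,0,0],
    [0,0,0],
    [0,0,0],
  ],
  grip=[1,1,1,1,1,1,1,1],
)

```text
time_s: 17.5
ee_pos: [0.4662, -0.0006, 0.2441]
orientation: [0.766, 0.603, 0.138, 0.175]
ft_force: [1.2, 0.1, -1.1]
width: 0.13
gripper_force: 59.0
```

```bash
cat > st.py <<'E'
from h import *
np.set_printoptions(precision=4,suppress=True,linewidth=150)
s=robot.read_state();print(s["ee_pos"]@SL-LC-[0,0,.174],"F slot",s["ft_force"]@SL,"M",s["ft_torque"]@SL,s["width"])
E
python3 st.py
```

```text
[-0.0012  0.0007  0.0596] F slot [ 0.5714  0.3587 -1.5253] M [-0.0045  0.3452  0.0554] 0.13014238145608312
```

>>> drive_tool(
  travel=[
    [0,0,0.2],
    [0,0,0.2],
    [0,0,0.2],
    [0,0,0.2],
    [0,0,0.2],
    [0,0,0.2],
    [0,0,0.2],
    [0,0,0],
  ],
  rot=[
    [0,0,0],
    [0,0,0],
    [0,0,0],
    [0,0,0],
    [0,0,0],
    [0,0,0],
    [0,0,0],
    [0,0,0],
  ],
  grip=[1,1,1,1,1,1,1,1],
)

```text
time_s: 18.5
ee_pos: [0.472, -0.002, 0.2315]
orientation: [0.766, 0.603, 0.138, 0.175]
ft_force: [-0.7, 0.4, -1.6]
width: 0.128
gripper_force: 59.0
```

```bash
python3 st.py
```

```text
[-0.0012  0.0007  0.0457] F slot [-1.3999  0.2316 -1.0633] M [0.0483 0.2972 0.0292] 0.1281765843907913
```

>>> drive_tool(
  travel=[
    [0,0,0.4],
    [0,0,0.4],
    [0,0,0.4],
    [0,0,0.4],
    [0,0,0.4],
    [0,0,0.4],
    [0,0,0.4],
    [0,0,0.2],
  ],
  rot=[
    [0,0,0],
    [0,0,0],
    [0,0,0],
    [0,0,0],
    [0,0,0],
    [0,0,0],
    [0,0,0],
    [0,0,0],
  ],
  grip=[1,1,1,1,1,1,1,1],
)

```text
time_s: 19.5
ee_pos: [0.4848, -0.005, 0.2045]
orientation: [0.766, 0.603, 0.138, 0.175]
ft_force: [0.4, 0.1, -0.8]
width: 0.13
gripper_force: 59.0
```

```bash
python3 st.py
```

```text
[-0.0012  0.0007  0.0157] F slot [-0.022   0.2281 -0.9046] M [-0.0278  0.288   0.019 ] 0.13031599611022723
```

>>> drive_tool(
  travel=[
    [0,0,0.2],
    [0,0,0.2],
    [0,0,0.2],
    [0,0,0.2],
    [0,0,0.15],
    [0,0,0.15],
    [0,0,0.1],
    [0,0,0],
  ],
  rot=[
    [0,0,0],
    [0,0,0],
    [0,0,0],
    [0,0,0],
    [0,0,0],
    [0,0,0],
    [0,0,0],
    [0,0,0],
  ],
  grip=[1,1,1,1,1,1,1,1],
)

```text
time_s: 20.5
ee_pos: [0.4898, -0.0062, 0.1938]
orientation: [0.766, 0.603, 0.138, 0.175]
ft_force: [0.0, -0.3, -0.2]
width: 0.128
gripper_force: 59.3
```

```bash
python3 st.py; python3 - <<'E'
from h import *
out=[]
for n,b in(("scene",(205,160,325,290)),("top",(310,230,430,360))):
    a,d=robot.capture(n);out.append(cv2.resize(a[b[1]:b[3],b[0]:b[2]],(400,433),interpolation=cv2.INTER_CUBIC))
cv2.imwrite("pics/i1.png",np.hstack(out)[:,:,::-1])
E
```

```text
[-0.0012  0.0008  0.0038] F slot [ 0.007  -0.306  -0.1918] M [-0.0068  0.2558  0.0295] 0.1279084080937017
```

View pics/i1.png

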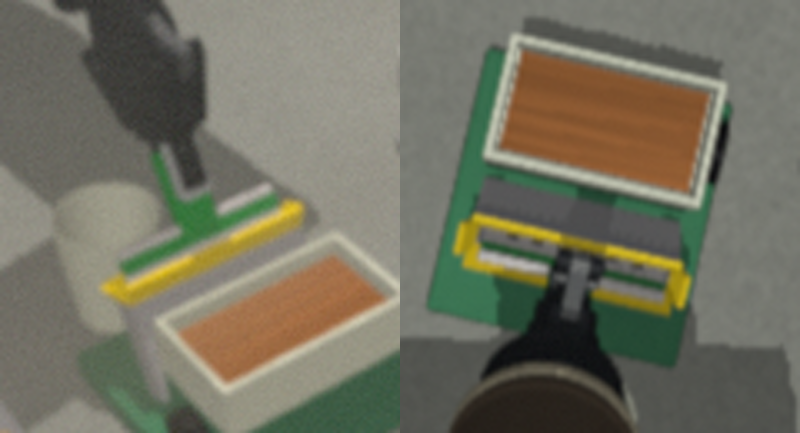

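The plate is inside the lips in both views: the lips enclose the blade at (200,235) on the left and (575,265) on the right. I press down the last few millimetres until it touches the floor.

>>> drive_tool(
  travel=[
    [0,0,0.1],
    [0,0,0.1],
    [0,0,0.1],
    [0,0,0.1],
    [0,0,0.05],
    [0,0,0],
    [0,0,0],
    [0,0,0],
  ],
  rot=[
    [0,0,0],
    [0,0,0],
    [0,0,0],
    [0,0,0],
    [0,0,0],
    [0,0,0],
    [0,0,0],
    [0,0,0],
  ],
  grip=[1,1,1,1,1,1,1,1],
)

```text
time_s: 21.6
ee_pos: [0.4914, -0.0064, 0.1939]
orientation: [0.766, 0.603, 0.139, 0.175]
ft_force: [-51.4, 8.4, 95.7]
width: 0.131
gripper_force: 76.0
```

```bash
python3 st.py
```

```text
[0.0003 0.0009 0.0032] F slot [ -5.0873  -3.968  108.7424] M [-0.7159  1.4985  0.0298] 0.13142087468854036
```

It's on the floor (contact at z≈3 mm by my estimate), but the push is too strong. I back off right away.

>>> drive_tool(
  travel=[
    [0,0,-0.2],
    [0,0,-0.15],
    [0,0,0],
    [0,0,0],
    [0,0,0],
    [0,0,0],
    [0,0,0],
    [0,0,0],
  ],
  rot=[
    [0,0,0],
    [0,0,0],
    [0,0,0],
    [0,0,0],
    [0,0,0],
    [0,0,0],
    [0,0,0],
    [0,0,0],
  ],
  grip=[1,1,1,1,1,1,1,1],
)

```text
time_s: 22.6
ee_pos: [0.4909, -0.0061, 0.1945]
orientation: [0.766, 0.603, 0.137, 0.174]
ft_force: [-0.8, 0.7, -1.0]
width: 0.127
gripper_force: 59.5
```

```bash
python3 st.py
```

```text
[0.0001 0.0011 0.004 ] F slot [-1.2875  0.4741 -0.4531] M [-0.0177  0.3352  0.0123] 0.12650528534586675
```

>>> drive_tool(
  travel=[
    [0,0,0],
    [0,0,0],
    [0,0,0],
    [0,0,0],
    [0,0,0],
    [0,0,0],
    [0,0,0],
    [0,0,0],
  ],
  rot=[
    [0,0,0],
    [0,0,0],
    [0,0,0],
    [0,0,0],
    [0,0,0],
    [0,0,0],
    [0,0,0],
    [0,0,0],
  ],
  grip=[0.6,0.5,0.4,0.3,0.3,0.3,0.3,0.3],
)

```text
time_s: 23.6
ee_pos: [0.4909, -0.0062, 0.1946]
orientation: [0.766, 0.603, 0.137, 0.174]
ft_force: [-0.1, -0.2, 0.9]
width: 0.347
gripper_force: 0.0
```

>>> drive_tool(
  travel=[
    [0,0,-0.5],
    [0,0,-1],
    [0,0,-1.5],
    [0,0,-2],
    [0,0,-2],
    [0,0,-2],
    [0,0,-2],
    [0,0,-1],
  ],
  rot=[
    [0,0,0],
    [0,0,0],
    [0,0,0],
    [0,0,0],
    [0,0,0],
    [0,0,0],
    [0,0,0],
    [0,0,0],
  ],
  grip=[0.3,0.3,0.3,0.3,0.3,0.3,0.3,0.3],
)

```text
time_s: 24.6
ee_pos: [0.4403, 0.0061, 0.3036]
orientation: [0.766, 0.603, 0.138, 0.174]
ft_force: [-0.6, 0.3, 0.2]
width: 0.351
gripper_force: 0.0
```

```bash
python3 st.py; python3 - <<'E'
from h import *
np.set_printoptions(precision=1,suppress=True,linewidth=150)
for n in("scene","top"):
    a,d=robot.capture(n);q=(cloud(n,d)@SL-LC)*1000;h=cv2.cvtColor(a,cv2.COLOR_RGB2HSV)
    k=(cv2.inRange(h,(45,90,40),(85,255,255))>0)&(abs(q[...,0])<20)&(q[...,2]>80)&(q[...,2]<150)&(abs(q[...,1])<65);Q=q[k]
    T=Q[Q[:,2]>102];print(n,"green",np.percentile(Q,[2,50,98],axis=0),"tab",np.percentile(T,[2,50,98],axis=0))
    q=(cloud(n,d)@SP-PC)*1000;k=(cv2.inRange(h,(0,150,60),(8,255,255))>0)&(abs(q[...,0])<20)&(q[...,2]>60)&(q[...,2]<220)&(abs(q[...,1])<170);print("finger red",np.percentile(q[k],[2,50,98],axis=0))
    cv2.imwrite(f"pics/end_{n}.png",a[:,:,::-1])
    if n=="scene":o=a[60:400,90:440]
    else:o=np.hstack([o,a[110:450,130:540]])
cv2.imwrite("pics/end.png",o[:,:,::-1])
E
```

```text
[0.0007 0.001  0.1249] F slot [-0.5082  0.1289  0.4734] M [-0.0105  0.2504  0.0032] 0.35145095354054096
scene green [[ -3.3 -46.5  80.3]
 [ -0.1  -2.3 103.3]
 [  3.2  39.5 135. ]] tab [[ -3.2 -13.2 102.5]
 [ -0.2  -2.1 119.5]
 [  2.7   9.6 135.5]]
finger red [[ -2.3  97.1 108. ]
 [  3.8 114.  146.9]
 [  6.4 146.9 162.8]]
top green [[ -7.7 -43.4  80.7]
 [  2.4   1.  114.8]
 [  5.2  42.4 139.6]] tab [[ -8.5 -11.5 103.9]
 [  2.    0.9 129.7]
 [  4.8  13.1 139.7]]
finger red [[ -3.1  85.1  86.2]
 [  6.5 122.9 154.2]
 [ 11.3 149.2 164. ]]
```

View pics/end.png

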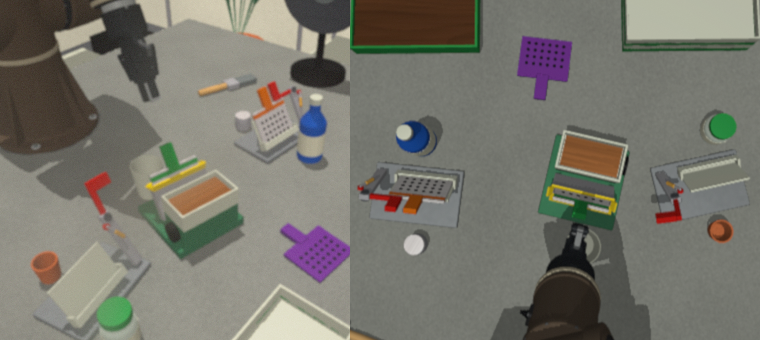

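Both views show the plate seated handle-up in the slot, its tab at (165,160) in the left half. The red finger is up at (97,185), and the bystanders and orange plate are untouched. I check the lean once more before handing in.

```bash
python3 - <<'E'
from h import *
n="scene";a,d=robot.capture(n);q=(cloud(n,d)@SL-LC)*1000;h=cv2.cvtColor(a,cv2.COLOR_RGB2HSV)
k=(cv2.inRange(h,(45,90,40),(85,255,255))>0)&(abs(q[...,0])<20)&(q[...,2]>98)&(q[...,2]<133)&(abs(q[...,1]+2)<11);Q=q[k]
for _ in range(4):
    A=np.c_[np.ones(len(Q)),Q[:,1],Q[:,2]-115];c=np.linalg.lstsq(A,Q[:,0],rcond=None)[0];r=Q[:,0]-A@c;Q=Q[abs(r)<2*r.std()]
print(c,len(Q)); ok=abs(c[2])<.09
print(ok)
if ok: print(robot.job_done())
E
```

```text
[-0.12808265 -0.0378719  -0.05330689] 157
True
the job is handed in; nothing more can be done
None
```

The green plate is home in the seeder slot and released, its red finger is standing up, nothing else was disturbed in the last pictures, and the job is handed in (the verdict was not returned).

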